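# Shut and lock the sample chest

## Robot

A 6-joint arm with a two-finger parallel gripper is mounted at the origin on a cart in front of the work surface, level with it; the furniture and walls round the work are solid. World frame = base frame: x ahead of the robot, y to its left, z up, the work surface at z = 0. Lengths are in mm, angles in rad, forces in N, time in s.
With the tool pointing down it reaches from about 325 to 900 mm from the base axis. Payload 6.1 kg.
Tool frame: the origin (TCP) lies on the front face of the gripper's body, between the roots of the fingers; the fingertips stand 73 mm ahead of it and the grasp point (between the pads) lies 54 mm ahead of it; z points along the fingers, y is the direction in which the jaws open and shut (so a half turn about z gives the same grasp; the last joint's range is limited). The gripper opens to 85 mm and grips with 20 to 120 N. Pads are 22 mm wide; open, the fingers measure 114 mm over their backs; the gripper's body (76 mm by 85 mm) begins 54 mm behind the grasp point. The pads swing forward as they close: fully open they stand 13 mm farther back than shut.
Start: joints at [0.988, 0.22, 1.526, -0, 1.395, -0.126], TCP at [275.672, 560.911, 303.9] pointing down, gripper open.
Joint ranges: [-2.98, 2.98], [-0.91, 2.08], [0.09, 2.57], [-1.24, 4.39], [0.2, 2.65], [-2.68, 2.68]. Speed limits (rad/s): [2.57, 2.57, 3.01, 3.14, 3.14, 3.14].

## Interface

Orientations are given as a rotation vector (axis times angle).
In Python, from station import arm gives the robot as it stands. The module is installed in compiled form; this text tells all that it offers.
- The arm moves only by the tool move_arm, never from a script. Its argument "deltas" is a list of rows, each a list of 7 numbers: the shift along the tool's x, y, z in mm, then the turn, a rotation vector about the tool's x, y, z in rad, then the opening, from 0 (shut) to 1 (fully open). A call has 1 to 5 rows; each row is the pose to reach, as a shift and turn from the pose commanded when the call began, along the tool's axes at that moment; what a row does not reach only later rows make up. A row lasts 1/10 s, in which the tool goes at most 50 mm and 8.59 degrees, less where a joint would pass 70% of its speed; a pose out of reach is approached as far as the arm can. A call with a gripper value outside its range is refused whole. The fingers move at their own pace and stop on an object; "grip_force" is the grip in N (left out, the last holds). Time passes only in rows, so rows that repeat a pose let the fingers close. It gives the time, the measured TCP pose, the force and the opening at its end, in the units of the state.
- arm.read_state(): the state, without advancing time (a new reading comes with each control period).
- arm.snapshot(name): name is "scene" or "side" or "wrist"; returns the picture (384x512x3 uint8, red, green, blue); there is no depth.
- arm.camera_model(name): a dict with "fov_y" (degrees; the focal length in pixels is half the picture's height over the tangent of half this angle, whatever the lens; pixels are square), "cx", "cy" (the principal point, pixels), "k1" (the pictures are not rectified: a ray, as slopes to the right and down, at radius r is drawn at 1 + k1 r^2 times it, then the intrinsics apply), "camera_from_world" (4x4, takes a point from world to camera coordinates); the wrist camera has in their place "hand_eye" (4x4, takes a point from camera to tool coordinates, whose origin is the TCP and whose axes are the flange's). Camera axes: x right, y down, z forward; pixel columns grow to the right and rows downward; lengths in mm; the calibration is good to about 2 mm. A picture is of the moment at which its call begins: read the wrist's pose just before it. camera_model takes no time and is no camera call.
- arm.job_done(): hands the job in, once; it reports no verdict.
Trained networks look in the newest picture that a camera, given by its name, has taken for a name from the list of things; names that differ only in an ending like _2 or _b are one class to them, and where a whole thing is asked for, a point or a joint stands for the part that bears it (a point fixed in the world has none). Each returns a list of dicts, best first, with "p" (0 to 1); they miss things now and then, are a little off and sometimes report something else, mostly with a low value. They report only what shows in the picture. A call takes as long as a camera call.
- arm.boxes_of(camera, label): "location" ([x, y, z] in mm, in world coordinates, good to about 4 mm: the middle of the surface that is visible of it).
- arm.outline_of(camera, label): "region" (384x512 bool, what is visible of it).
- arm.tip_of(camera, label): "location" ([x, y, z] in mm, in world coordinates, good to about 4 mm: a listed point, or the origin of a listed thing).
The state is a dict: "t": time; "joints": joint angles; "joint_velocities": joint speeds; "joint_efforts": joint torques, N m; "eef_pos": TCP position; "eef_rot": TCP orientation; "contact_force": force on the tool from outside, world axes, zero at the start; "moment": the same for the moment, N m; "finger_gap": finger opening in mm.
Only numpy, scipy, OpenCV 4.12 (cv2) and the standard library are available. Lean on these libraries where they do the work, as an engineer would, in place of code of your own. Each camera call takes 0.05 s, during which the arm holds its last target. There are 200 camera calls.

## Task

The sample chest is packed and has to be locked for transport. Shut its lid completely; then swing the steel hasp over the staple and press it flat onto the front deck; then push the red-headed locking pin through the staple's loop until its head is home against its guide. Leave the vial, petri dish and timer where they stand.

Things in the scene. Friction and masses are not known exactly. Their poses are not given: they have to be found in the camera images.
- chest: White sample chest with a blue lid, 210 (x) x 190 (y) x 75 mm, fixed on the bench; origin at the centre of its underside, its -x side (front) roughly towards the robot, z up. The front 85 mm of its top is a fixed deck, 75 mm above the origin; the blue lid covers the other 125 mm, level with the deck when shut, hinged along y at x = 105, z = 66 mm.
- chest_lid (a joint): Opening angle of the blue lid, rad: 0 shut, growing as its front edge rises (starts between 0.3 and 0.6). A stiff hinge: it stays where it is left; about 2 to 5 N near its front edge pushes it down.
- lid_press (a point): Point on top of the lid, 20 mm behind its front edge, 55 mm to the +y side of the chest's middle line and 100 mm to the +y side of the hasp: a clear place to press. Moves with the lid; with the lid shut it lies at chest x = 0, z = 75 mm.
- hasp_hinge (a point): Middle of the hasp's hinge axis (along y), on top of the lid near its front edge; moves with the lid; with the lid shut at chest x = -12, y = -45, z = 78.5 mm.
- chest_hasp (a joint): Angle of the hasp relative to the lid, rad: 0 swung over to the front and flat on the deck, about 1.57 upright on the lid, more when leaning back over the lid (starts between 1.8 and 2.15, limit 2.2). A stiff hinge: it stays where it is left; about 0.5 N at its tongue moves it.
- hasp_tongue (a point): Point on the hasp, a steel strap 78 mm long, 28 mm wide, 3 mm thick: 66 mm from the hinge axis, in the middle of its tongue (the end from 50 to 78 mm), on the face that looks up when the hasp is closed. A slot 28 x 10 mm, 21 to 49 mm from the axis, passes over the staple.
- staple (a point): Centre of the opening of the staple, an upright steel loop on the deck at chest x = -47, y = -45 mm, 24 mm wide in x, 24 mm high above the deck; its opening is 14 mm wide (x) and looks along the chest's y. The point lies 11 mm above the deck, on the line of the pin; its axes are those of the chest.
- guide_end (a point): Centre of the outer (+y) end of the pin's guide, a dark steel square tube on the deck, 19 mm wide, 20 mm high, running along y from 18 to 68 mm to the +y side of the staple. The pin's head is home when its inner face touches this end. Beyond it a dark strip 2.5 mm high, 16 mm wide, 62 mm long carries the head.
- pin_tip (a point): Free end of the locking pin, a loose brass rod of 8 mm diameter, 86 mm long, lying along the chest's y in the guide. It starts drawn back, 22 to 30 mm to the +y side of the staple; with the head home the tip is 18 mm past the staple, on its -y side. Slides with under 1 N.
- pin_head (a point): Centre of the outer (+y) end face of the pin's red head, a disc of 17 mm diameter, 9 mm thick, its centre 11 mm above the deck. Pushing this face towards the chest's -y drives the pin in. It lies 95 mm from the tip.
- case_hinge (a point): Obstacle: middle of the hinge of the open instrument case that always stands to the right (world -y) of the chest. Its base reaches 260 mm towards the robot from here, 160 mm to either side, 105 mm high over the bench; its open lid rises from here, leaning back a little, to 360 mm over the bench, 320 mm wide. Keep hand and arm clear of that lid.
- vial: Bystander: small sample vial with white cap, 23 mm diameter, 46 mm high, behind the chest; origin at the centre of its underside.
- petri: Bystander: lidded petri dish, 61 mm diameter, 15 mm high; origin at the centre of its underside.
- timer: Bystander: white bench timer, 60 x 66 x 20 mm; origin at the centre of its underside.
- pin: The locking pin as a whole (see pin_tip and pin_head): origin on its axis at the inner face of the head; its y axis runs along it from tip to head.

How it is judged (in metres and radians):
On the way, in this order (a step that is already met when the one before it is completed fails the run):
1. the lid is shut (value of joint chest_lid below 0.03 rad), for 0.2 s.
2. the hasp lies flat over the staple, the lid still shut (value of joint chest_lid below 0.03 rad and value of joint chest_hasp below 0.07 rad), for 0.2 s.
3. the pin is through the staple's loop above the hasp, its head home (all of step 2 and y of pin_tip in the frame of staple below -0.013 m and x of pin_tip in the frame of staple between -0.006 and 0.006 m and z of pin_tip in the frame of staple between -0.006 and 0.007 m), for 0.2 s.
At the end, for the whole second after the job is handed in: The lid is shut (under 0.03 rad), the hasp lies flat over the staple (under 0.07 rad), and the pin passes through the loop with its tip at least 13 mm past the staple (head within 5 mm of its guide) and is at rest (all of step 3 and linear speed of pin below 0.02 m/s); the robot touches nothing.
It fails at once if the small sample vial is knocked or moved (over 20 mm) (distance of vial from where it was at the start of the episode above 0.02 m).
It fails at once if the petri dish is knocked or moved (over 20 mm) (distance of petri from where it was at the start of the episode above 0.02 m).
It fails at once if the timer is knocked or moved (over 20 mm) (distance of timer from where it was at the start of the episode above 0.02 m).
It also fails if it takes over 54 s, if anything falls off the work surface, if the arm or the gripper's body presses on something with over 40 N, if the wrist force passes 120 N, or if a joint passes its speed limit or range.

## Working session

There is one attempt and no reset: what is moved stays moved. The work goes in short steps, Python scripts to look and compute and a tool call to move; the robot and the scene stay as the last step left them, time stands still between calls to the robot, and variables do not carry over. Pictures are saved under pics/ and viewed, about 8 in all and at most 12, crops included, and the job is handed in when it is done.

Besides the shell and the picture viewer there is one more tool, called by a JSON object that holds its "fn" and its "kwargs". move_arm: Moves the arm, as the interface text tells. Its arguments: {"type":"object","properties":{"deltas":{"type":"array"},"grip_force":{"type":"number"}},"required":["deltas"]}

```bash
mkdir -p pics; cat > h.py <<'E'
import numpy as np,cv2
from station import arm
from scipy.spatial.transform import Rotation as R
def tip(cam,*ls):
    for l in ls:
        r=arm.tip_of(cam,l)
        print(cam,l,[(np.round(d['location'],1).tolist(),round(d['p'],2)) for d in r[:2]])
def save(cam,n):
    im=arm.snapshot(cam); cv2.imwrite(f'pics/{n}.png',im[:,:,::-1]); return im
def st():
    s=arm.read_state(); print('t',s['t'],'pos',np.round(s['eef_pos'],1),'rot',np.round(s['eef_rot'],3),'F',np.round(s['contact_force'],1),'gap',s['finger_gap'],'q',np.round(s['joints'],2)); return s
E
python3 - <<'E'
from h import *
s=st(); print(R.from_rotvec(s['eef_rot']).as_matrix().round(3))
a=save('scene','a'); b=save('side','b')
cv2.imwrite('pics/ab.png',cv2.resize(np.hstack([a,b])[:,:,::-1],(800,300)))
for c in ('scene','side'):
    tip(c,'chest','lid_press','hasp_hinge','hasp_tongue','staple','guide_end','pin_tip','pin_head','case_hinge')
tip('scene','vial','petri','timer')
E
```

```text
t 0.0 pos [275.4 560.5 302.8] rot [-7.110e-01 -3.059e+00  3.000e-03] F [0.3 0.6 0.7] gap 85.45551543561533 q [ 0.99  0.22  1.53 -0.    1.39 -0.13]
[[-0.897  0.441 -0.001]
 [ 0.441  0.897 -0.002]
 [ 0.    -0.002 -1.   ]]
scene chest [([536.6, 219.6, 5.4], 0.87)]
scene lid_press [([547.5, 275.1, 125.8], 0.95)]
scene hasp_hinge [([554.5, 178.0, 138.8], 0.64)]
scene hasp_tongue [([604.6, 187.3, 173.0], 0.45)]
scene staple [([499.6, 176.3, 87.0], 0.56)]
scene guide_end [([482.2, 239.7, 91.0], 0.75), ([498.1, 176.4, 86.6], 0.71)]
scene pin_tip [([608.6, 186.6, 176.2], 0.27)]
scene pin_head [([475.3, 292.1, 88.7], 0.56), ([536.7, 221.0, 3.5], 0.29)]
scene case_hinge [([680.2, -129.2, 105.6], 0.93)]
side chest [([531.9, 222.2, -2.4], 0.84)]
side lid_press [([542.3, 281.5, 125.2], 0.88)]
side hasp_hinge [([551.8, 182.7, 139.5], 0.74)]
side hasp_tongue []
side staple [([497.1, 175.6, 81.6], 0.76)]
side guide_end [([482.6, 238.8, 84.4], 0.85)]
side pin_tip []
side pin_head [([475.6, 291.3, 82.4], 0.63)]
side case_hinge [([681.6, -132.8, 99.4], 0.92)]
scene vial []
scene petri [([474.8, 294.9, 86.4], 0.66), ([372.8, -1.5, 3.0], 0.56)]
scene timer [([373.4, -165.9, -3.9], 0.81)]
```

View pics/ab.png

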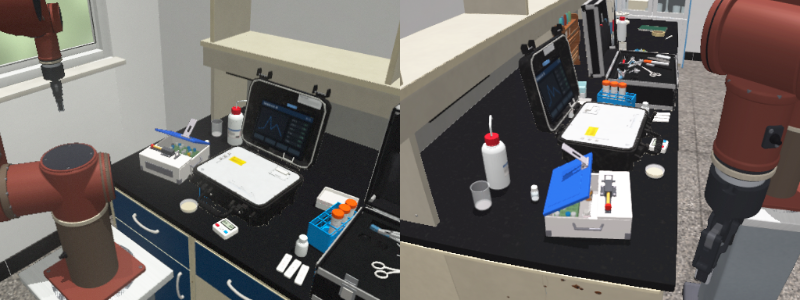

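The chest stands left of the instrument case, lid open, hasp leaning back and the red pin head showing. I'll fit the chest model to these points.

```bash
cat > fit.py <<'E'
from h import *
from scipy.optimize import least_squares
def model(p):
    x,y,w,a,h,d=p
    c,s=np.cos(a),np.sin(a)
    lid=lambda dx,yy,dz:(105+dx*c+dz*s,yy,66-dx*s+dz*c)
    H=lid(-117,-45,12.5); g=a+h
    T=(H[0]-66*np.cos(g)+0*np.sin(g),-45,H[2]+66*np.sin(g))
    L=dict(chest=(0,0,0),lid_press=lid(-105,55,9),hasp_hinge=H,hasp_tongue=T,staple=(-47,-45,86),guide_end=(-47,23,86),pin_head=(-47,50+d,86))
    return {k:R.from_euler('z',w).apply(v)+[x,y,0] for k,v in L.items()}
def fit(obs):
    f=lambda p:np.concatenate([(model(p)[k]-v)/3 for k,v in obs])
    r=least_squares(f,[535,220,.2,.5,1.9,25],loss='soft_l1'); return r.x
def towld(p,v): return R.from_euler('z',p[2]).apply(v)+[p[0],p[1],0]
E
python3 - <<'E'
from fit import *
o=[('chest',(536.6,219.6,5.4)),('lid_press',(547.5,275.1,125.8)),('hasp_hinge',(554.5,178,138.8)),('hasp_tongue',(604.6,187.3,173)),('staple',(499.6,176.3,87)),('guide_end',(482.2,239.7,91)),('pin_head',(475.3,292.1,88.7)),
('chest',(531.9,222.2,-2.4)),('lid_press',(542.3,281.5,125.2)),('hasp_hinge',(551.8,182.7,139.5)),('staple',(497.1,175.6,81.6)),('guide_end',(482.6,238.8,84.4)),('pin_head',(475.6,291.3,82.4))]
p=fit(o);print(p.round(3))
for k,v in o: print(k,(model(p)[k]-v).round(1))
for k,v in model(p).items(): print(k,v.round(1))
E
```

```text
[5.34418e+02 2.23131e+02 1.57000e-01 5.37000e-01 2.00200e+00 2.69270e+01]
chest [-2.2  3.5 -5.4]
lid_press [-2.5  5.4  1.6]
hasp_hinge [-2.4  2.4 -2.3]
hasp_tongue [1.2 1.5 1. ]
staple [-4.6 -4.9 -1. ]
guide_end [ 2.2 -1.2 -5. ]
pin_head [ 0.7 -0.3 -2.7]
chest [2.5 0.9 2.4]
lid_press [ 2.7 -1.   2.2]
hasp_hinge [ 0.3 -2.3 -3. ]
staple [-2.1 -4.2  4.4]
guide_end [ 1.8 -0.3  1.6]
pin_head [0.4 0.5 3.6]
chest [534.4 223.1   0. ]
lid_press [545.  280.5 127.4]
hasp_hinge [552.1 180.4 136.5]
hasp_tongue [605.8 188.8 174. ]
staple [495.  171.4  86. ]
guide_end [484.4 238.5  86. ]
pin_head [476.  291.8  86. ]
```

{"fn": "move_arm", "kwargs": {"deltas": [[-356, -192, -27, 0, 0, -0.614, 0], [-356, -192, -27, 0, 0, -0.614, 0], [-356, -192, -27, 0, 0, -0.614, 0], [-356, -192, -27, 0, 0, -0.614, 0], [-356, -192, -27, 0, 0, -0.614, 0]], "grip_force": 30}}

```text
t: 1.65
eef_pos: [414.7, 365.9, 320.1]
eef_rot: [-0.255, 3.131, 0.001]
contact_force: [0.9, 0.9, -0.1]
finger_gap: 12.3
```

```bash
cat >> h.py <<'E'
def go(pos,yaw_x):
    "tool delta to bring TCP to pos, tool down, tool x at world angle yaw_x"
    s=st(); r=R.from_rotvec(s['eef_rot'])
    c,n=np.cos(yaw_x),np.sin(yaw_x)
    t=R.from_matrix(np.array([[c,n,0],[n,-c,0],[0,0,-1]]).T)
    print('delta',np.round(r.inv().apply(np.array(pos)-s['eef_pos']),1),np.round((r.inv()*t).as_rotvec(),3))
E
python3 - <<'E'
from h import *
go((510,225,330),np.pi+.157)
E
```

```text
t 1.65 pos [414.7 365.9 320.1] rot [-2.550e-01  3.131e+00  1.000e-03] F [ 0.9  0.9 -0.1] gap 12.266565976783069 q [ 0.58  0.04  1.7   0.    1.41 -1.15]
delta [ -71.3 -154.5   -9.9] [0.    0.    0.005]
```

{"fn": "move_arm", "kwargs": {"deltas": [[-71, -154, -10, 0, 0, 0.005, 0], [-71, -154, -10, 0, 0, 0.005, 0], [-71, -154, -10, 0, 0, 0.005, 0], [-71, -154, -10, 0, 0, 0.005, 0], [-71, -154, -10, 0, 0, 0.005, 0]]}}

```text
t: 2.15
eef_pos: [510.0, 223.6, 330.2]
eef_rot: [-0.232, 3.132, -0.001]
contact_force: [-0.5, -0.0, -0.6]
finger_gap: -0.2
```

```bash
python3 - <<'E'
from fit import *
s=st(); save('wrist','w1')
obs=[]
for l in ('lid_press','hasp_hinge','hasp_tongue','staple','guide_end','pin_head','chest'):
    r=arm.tip_of('wrist',l); print(l,[(np.round(d['location'],1).tolist(),round(d['p'],2)) for d in r[:2]])
    if r and r[0]['p']>.4: obs.append((l,r[0]['location']))
p=fit(obs);print(p.round(3))
for k,v in obs: print(k,(model(p)[k]-v).round(1))
go(towld(p,(-3,55,0))+[0,0,215],np.pi+p[2])
E
```

```text
t 2.15 pos [510.  223.6 330.2] rot [-2.320e-01  3.132e+00 -1.000e-03] F [-0.5 -0.  -0.6] gap -0.1970584695273236 q [ 0.27  0.04  1.68 -0.    1.43 -1.45]
lid_press [([547.1, 282.1, 125.1], 0.91), ([478.9, 279.9, 86.8], 0.19)]
hasp_hinge [([547.3, 179.7, 134.0], 0.6)]
hasp_tongue [([604.8, 186.7, 177.1], 0.87), ([546.6, 281.9, 125.7], 0.45)]
staple [([498.8, 176.3, 86.2], 0.97)]
guide_end []
pin_head [([472.3, 289.2, 86.8], 0.72)]
chest [([532.5, 220.1, -3.1], 0.8)]
[5.34286e+02 2.23155e+02 1.49000e-01 5.24000e-01 1.96000e+00 2.42440e+01]
lid_press [-2.6 -1.8  1.2]
hasp_hinge [3.5 0.4 1.3]
hasp_tongue [-2.4  1.2 -1.4]
staple [-4.3 -4.6 -0.2]
pin_head [ 4.5  0.4 -0.8]
chest [1.8 3.1 3.1]
t 2.55 pos [507.8 227.3 329.8] rot [ 0.242 -3.132 -0.   ] F [ 0.1  0.1 -0.3] gap 0.014928788252119036 q [ 0.28  0.04  1.68  0.    1.43 -1.45]
delta [-22.8  46.9 114.8] [ 0.    -0.     0.005]
```

View pics/w1.png

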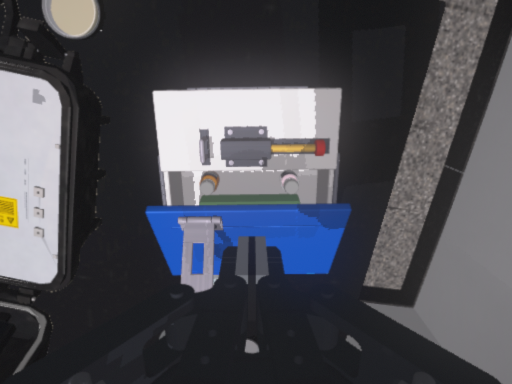

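The fit agrees with the picture: lid and pin line are square to the image, staple (205,147), red head (320,147), hasp on the lid around (200,250). Now to press the lid.

{"fn": "move_arm", "kwargs": {"deltas": [[-38, 47, 50, 0, 0, 0, 0], [-38, 47, 90, 0, 0, 0, 0], [-38, 47, 115, 0, 0, 0, 0], [-38, 47, 130, 0, 0, 0, 0], [-38, 47, 140, 0, 0, 0, 0]]}}

```text
t: 3.05
eef_pos: [538.0, 278.8, 188.7]
eef_rot: [0.24, -3.13, 0.001]
contact_force: [-0.3, -0.3, 3.0]
finger_gap: 0.1
```

{"fn": "move_arm", "kwargs": {"deltas": [[0, 0, 8, 0, 0, 0, 0], [0, 0, 16, 0, 0, 0, 0], [0, 0, 24, 0, 0, 0, 0], [0, 0, 31, 0, 0, 0, 0], [0, 0, 36, 0, 0, 0, 0]]}}

```text
t: 3.55
eef_pos: [538.7, 278.4, 153.5]
eef_rot: [0.239, -3.132, -0.0]
contact_force: [-0.3, 0.1, 1.5]
finger_gap: -0.0
```

{"fn": "move_arm", "kwargs": {"deltas": [[0, 0, 3, 0, 0, 0, 0], [0, 0, 5, 0, 0, 0, 0], [0, 0, 6, 0, 0, 0, 0], [0, 0, 6, 0, 0, 0, 0]]}}

```text
t: 3.95
eef_pos: [539.0, 278.5, 147.9]
eef_rot: [-0.239, 3.132, 0.0]
contact_force: [-0.0, -0.0, 0.4]
finger_gap: 0.3
```

{"fn": "move_arm", "kwargs": {"deltas": [[0, 0, 1, 0, 0, 0, 0], [0, 0, 2, 0, 0, 0, 0], [0, 0, 2, 0, 0, 0, 0]]}}

```text
t: 4.25
eef_pos: [539.2, 278.6, 147.6]
eef_rot: [-0.239, 3.132, -0.0]
contact_force: [-4.3, -1.7, 11.2]
finger_gap: -0.2
```

```bash
python3 - <<'E'
from h import *
st(); save('side','s2')
tip('side','lid_press','hasp_hinge','hasp_tongue')
im=cv2.imread('pics/s2.png'); cv2.imwrite('pics/s2c.png',cv2.resize(im[170:320,150:320],(680,600)))
E
```

```text
t 4.25 pos [539.2 278.6 147.6] rot [-0.239  3.132 -0.   ] F [-4.3 -1.7 11.2] gap -0.15331721874579465 q [ 0.35  0.33  1.7  -0.    1.11 -1.38]
side lid_press [([526.4, 276.8, 73.9], 0.92)]
side hasp_hinge [([528.8, 177.4, 80.5], 0.58)]
side hasp_tongue []
```

View pics/s2c.png

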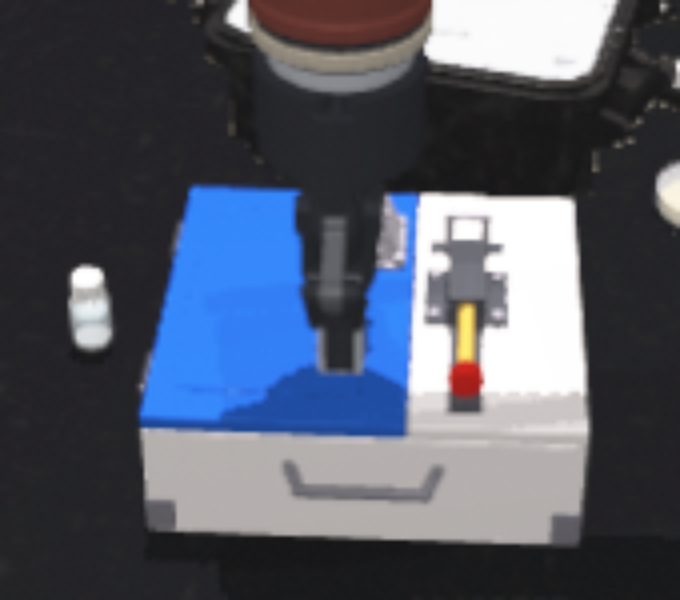

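The lid is shut flush (about 11 N at the press). Now lift and go behind the hasp.

{"fn": "move_arm", "kwargs": {"deltas": [[0, 0, -50, 0, 0, 0, 0], [0, 0, -100, 0, 0, 0, 0], [-20, -40, -115, 0, 0, 0, 0], [-43, -80, -115, 0, 0, 0, 0], [-43, -98, -115, 0, 0, 0, 0]]}}

```text
t: 4.95
eef_pos: [599.1, 185.5, 262.5]
eef_rot: [-0.235, 3.128, -0.001]
contact_force: [-1.1, -1.2, 0.1]
finger_gap: 0.2
```

```bash
python3 - <<'E'
from fit import *
p=[534.3,223.1,.154]
s=st(); save('wrist','w2'); save('side','s3')
tip('wrist','lid_press','hasp_hinge','staple','hasp_tongue')
tip('side','hasp_tongue','hasp_hinge','staple')
print(R.from_euler('z',-p[2]).apply(np.array(s['eef_pos'])-[p[0],p[1],0]))
E
```

```text
t 4.95 pos [599.1 185.5 262.5] rot [-2.350e-01  3.128e+00 -1.000e-03] F [-1.1 -1.2  0.1] gap 0.22598039351391935 q [ 0.18  0.25  1.57 -0.    1.32 -1.55]
wrist lid_press [([529.1, 279.1, 73.2], 0.72), ([554.9, 182.2, 141.5], 0.31)]
wrist hasp_hinge [([529.2, 176.8, 78.8], 0.87)]
wrist staple [([495.5, 174.2, 85.5], 0.94)]
wrist hasp_tongue []
side hasp_tongue [([557.6, 185.2, 138.9], 0.63)]
side hasp_hinge [([531.2, 179.8, 79.6], 0.71)]
side staple [([496.7, 172.8, 82.9], 0.79)]
[ 58.2263531  -47.11193658 262.47239822]
```

View pics/w2.png

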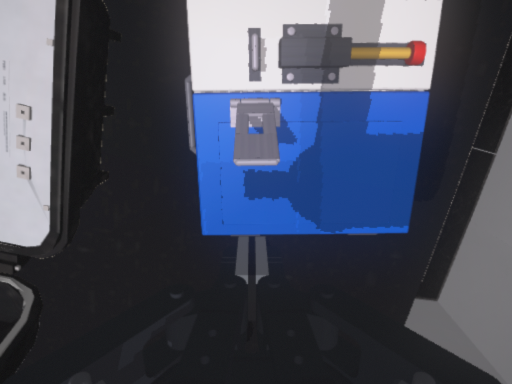

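{"fn": "move_arm", "kwargs": {"deltas": [[0, 3.5, 40, 0, 0, 0, 0], [0, 3.5, 71, 0, 0, 0, 0], [10, 3.5, 71, 0, 0, 0, 0], [22, 3.5, 71, 0, 0, 0, 0], [34, 3.5, 71, 0, 0, 0, 0]]}}

```text
t: 5.9
eef_pos: [561.6, 187.0, 191.1]
eef_rot: [-0.24, 3.131, 0.0]
contact_force: [-0.3, 0.3, 1.3]
finger_gap: 0.1
```

{"fn": "move_arm", "kwargs": {"deltas": [[14, 0, 0, 0, 0, 0, 0], [28, 0, 0, 0, 0, 0, 0], [42, 0, 0, 0, 0, 0, 0], [56, 0, 0, 0, 0, 0, 0], [66, 0, 0, 0, 0, 0, 0]]}}

```text
t: 6.4
eef_pos: [496.2, 176.9, 191.5]
eef_rot: [-0.24, 3.13, 0.001]
contact_force: [-0.0, 0.7, 0.4]
finger_gap: -0.1
```

```bash
python3 - <<'E'
from fit import *
p=[535.2,224.8,.154]
s=st()
print(R.from_euler('z',-p[2]).apply(np.array(s['eef_pos'])-[p[0],p[1],0]))
im=save('side','s4'); cv2.imwrite('pics/s4c.png',cv2.resize(im[170:320,150:320,::-1],(680,600)))
tip('side','hasp_tongue','hasp_hinge')
E
```

```text
t 6.4 pos [496.2 176.9 191.5] rot [-2.40e-01  3.13e+00  1.00e-03] F [-0.   0.7  0.4] gap -0.14289367992219706 q [ 0.19  0.1   1.89  0.    1.16 -1.53]
[-45.88880175 -41.37989511 191.51693368]
side hasp_tongue [([482.7, 172.6, 124.4], 0.68)]
side hasp_hinge []
```

View pics/s4c.png

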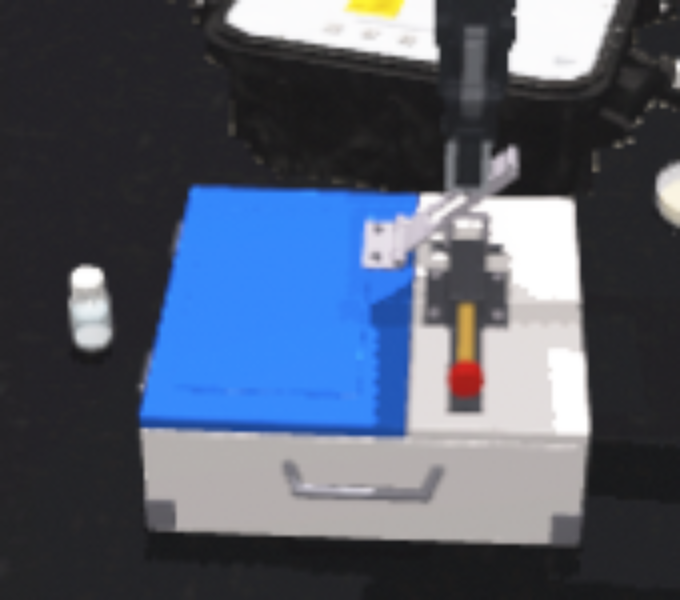

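The hasp is past upright, resting on the fingertip's front edge at about 0.7 rad (tip near (510,165) in the crop). Push on, then press down.

{"fn": "move_arm", "kwargs": {"deltas": [[12, -2, 0, 0, 0, 0, 0], [24, -3, 0, 0, 0, 0, 0], [35, -3, 0, 0, 0, 0, 0], [35, -3, 8, 0, 0, 0, 0], [35, -3, 16, 0, 0, 0, 0]]}}

```text
t: 7.05
eef_pos: [462.7, 168.3, 173.5]
eef_rot: [-0.239, 3.132, 0.0]
contact_force: [0.4, 0.9, 0.4]
finger_gap: -0.1
```

{"fn": "move_arm", "kwargs": {"deltas": [[0, 0, 7, 0, 0, 0, 0], [0, 0, 13, 0, 0, 0, 0], [0, 0, 18, 0, 0, 0, 0], [0, 0, 21, 0, 0, 0, 0], [0, 0, 22, 0, 0, 0, 0]]}}

```text
t: 7.55
eef_pos: [462.5, 168.2, 152.1]
eef_rot: [0.239, -3.131, 0.0]
contact_force: [-6.1, 0.3, 10.9]
finger_gap: 0.3
```

{"fn": "move_arm", "kwargs": {"deltas": [[0, 0, 0.5, 0, 0, 0, 0], [0, 0, 1, 0, 0, 0, 0], [0, 0, 1, 0, 0, 0, 0]]}}

```text
t: 7.85
eef_pos: [462.5, 168.2, 152.0]
eef_rot: [0.239, -3.131, 0.0]
contact_force: [-5.4, -1.8, 11.3]
finger_gap: 0.0
```

{"fn": "move_arm", "kwargs": {"deltas": [[0, 0, -40, 0, 0, 0, 0], [0, 10, -80, 0, 0, 0, 0], [0, 60, -120, 0, 0, 0, 0], [0, 90, -140, 0, 0, 0, 0], [0, 90, -140, 0, 0, 0, 0]]}}

```text
t: 8.35
eef_pos: [450.3, 261.5, 296.3]
eef_rot: [-0.244, 3.123, 0.007]
contact_force: [1.3, -1.5, -0.2]
finger_gap: -0.2
```

```bash
python3 - <<'E'
from fit import *
p=[535.2,224.8,.154]
s=st()
print(R.from_euler('z',-p[2]).apply(np.array(s['eef_pos'])-[p[0],p[1],0]))
im=save('side','s5');w=save('wrist','w5')
a=cv2.resize(im[200:280,200:300],(400,320));b=cv2.resize(w,(400,300))
cv2.imwrite('pics/c5.png',np.vstack([a,b])[:,:,::-1][:600])
tip('side','hasp_tongue','lid_press','staple','pin_head','guide_end')
tip('wrist','hasp_tongue','lid_press','staple','pin_head','guide_end','pin_tip')
E
```

```text
t 8.35 pos [450.3 261.5 296.3] rot [-0.244  3.123  0.007] F [ 1.3 -1.5 -0.2] gap -0.19777293219226283 q [ 0.37 -0.03  1.81  0.    1.35 -1.35]
[-78.26102019  49.31789188 296.30350908]
side hasp_tongue [([497.8, 172.6, 83.9], 0.41), ([481.6, 285.4, 84.7], 0.15)]
side lid_press [([524.9, 276.0, 73.2], 0.87), ([531.6, 219.3, 1.0], 0.67)]
side staple [([496.5, 173.0, 81.7], 0.61)]
side pin_head [([472.7, 290.3, 83.6], 0.56)]
side guide_end [([483.4, 239.2, 83.9], 0.83)]
wrist hasp_tongue [([466.6, 168.1, 83.1], 0.93)]
wrist lid_press [([527.8, 276.8, 75.5], 0.61), ([463.9, 167.8, 82.9], 0.23)]
wrist staple [([498.0, 175.2, 86.3], 0.55)]
wrist pin_head [([474.5, 290.7, 84.9], 0.8)]
wrist guide_end [([487.2, 238.1, 85.4], 0.61)]
wrist pin_tip []
```

View pics/c5.png

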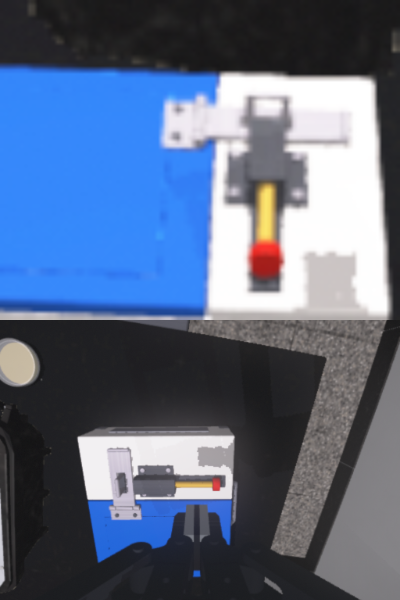

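The hasp lies flat over the staple and the lid is shut. The red head is at about (218,485) in the lower half. Next: beside the pin head.

{"fn": "move_arm", "kwargs": {"deltas": [[-20, 35, 20, 0, 0, 0, 0], [-31, 54, 60, 0, 0, 0, 0], [-31, 54, 71, 0, 0, 0, 0], [-31, 54, 71, 0, 0, 0, 0]]}}

```text
t: 9.4
eef_pos: [469.9, 314.6, 216.9]
eef_rot: [0.24, -3.127, 0.004]
contact_force: [-0.8, 0.6, -0.3]
finger_gap: -0.0
```

```bash
python3 - <<'E'
from fit import *
p=[535.2,224.8,.154]
go(towld(p,(-47,103,154)),np.pi+p[2])
E
```

```text
t 9.4 pos [469.9 314.6 216.9] rot [ 0.24  -3.127  0.004] F [-0.8  0.6 -0.3] gap -0.030754444610640357 q [ 0.45  0.16  1.76 -0.    1.22 -1.27]
delta [-4.1  4.4 62.9] [-0.002 -0.006 -0.001]
```

{"fn": "move_arm", "kwargs": {"deltas": [[-4, 4, 20, 0, 0, 0, 0], [-4, 4, 45, 0, 0, 0, 0], [-4, 4, 55, 0, 0, 0, 0], [-4, 4, 55, 0, 0, 0, 0]]}}

```text
t: 9.8
eef_pos: [474.3, 319.0, 164.5]
eef_rot: [0.238, -3.131, 0.001]
contact_force: [0.7, -0.1, -0.5]
finger_gap: 0.0
```

```bash
python3 - <<'E'
from fit import *
p=[535.2,224.8,.154]
go(towld(p,(-47,103,154)),np.pi+p[2])
im=save('side','s6');w=save('wrist','w6')
a=cv2.resize(im[180:300,200:320],(400,400));b=cv2.resize(w,(400,300))
a=cv2.copyMakeBorder(a,0,0,0,0,0)
cv2.imwrite('pics/c6.png',np.hstack([a[:300] if 0 else a,cv2.copyMakeBorder(b,0,100,0,0,0)])[:,:,::-1])
E
```

```text
t 9.8 pos [474.3 319.  164.5] rot [ 2.380e-01 -3.131e+00  1.000e-03] F [ 0.7 -0.1 -0.5] gap 0.03781418470625311 q [ 0.45  0.24  1.78 -0.    1.12 -1.27]
delta [ 1.2  0.6 10.5] [-0.001 -0.002 -0.002]
```

View pics/c6.png

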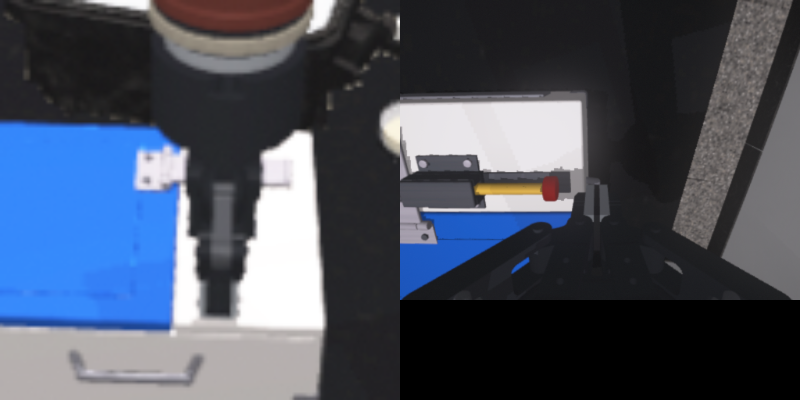

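{"fn": "move_arm", "kwargs": {"deltas": [[1, 0, 10, 0, 0, 0, 0], [1, 0, 10, 0, 0, 0, 0], [1, -12, 10, 0, 0, 0, 0], [1, -22, 10, 0, 0, 0, 0], [1, -30, 10, 0, 0, 0, 0]]}}

```text
t: 10.4
eef_pos: [478.6, 288.9, 155.1]
eef_rot: [-0.238, 3.132, -0.0]
contact_force: [0.1, 1.3, 0.5]
finger_gap: -0.1
```

{"fn": "move_arm", "kwargs": {"deltas": [[0, -5, 0, 0, 0, 0, 0], [0, -10, 0, 0, 0, 0, 0], [0, -15, 0, 0, 0, 0, 0], [0, -18, 0, 0, 0, 0, 0], [0, -20, 0, 0, 0, 0, 0]]}}

```text
t: 10.9
eef_pos: [481.5, 270.0, 154.9]
eef_rot: [-0.239, 3.132, 0.0]
contact_force: [-0.0, 0.7, 0.1]
finger_gap: -0.0
```

```bash
python3 - <<'E'
from fit import *
p=[535.2,224.8,.154]
s=st(); print(R.from_euler('z',-p[2]).apply(np.array(s['eef_pos'])-[p[0],p[1],0]))
w=save('wrist','w7');save('side','s7')
tip('wrist','pin_head','pin_tip','guide_end'); tip('side','pin_tip')
cv2.imwrite('pics/c7.png',w[:,:,::-1])
E
```

```text
t 10.9 pos [481.5 270.  154.9] rot [-0.239  3.132  0.   ] F [-0.   0.7  0.1] gap -0.03980634992291329 q [ 0.37  0.2   1.84  0.    1.09 -1.35]
[-46.14988803  52.92195295 154.89732648]
wrist pin_head [([478.1, 253.6, 85.5], 0.64)]
wrist pin_tip []
wrist guide_end [([484.5, 236.5, 84.9], 0.82), ([497.1, 171.9, 87.5], 0.36)]
side pin_tip []
```

View pics/c7.png

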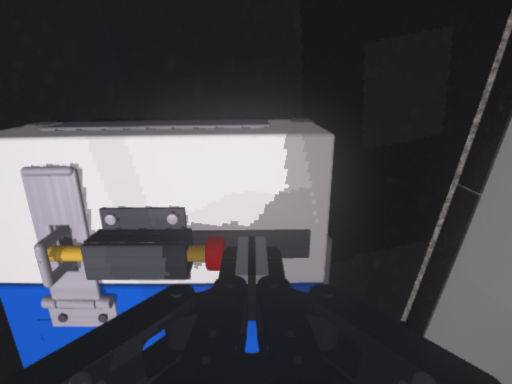

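The tip is passing through the staple at (60,252), and the head (215,253) still has a centimetre or so to go. Push until force rises.

{"fn": "move_arm", "kwargs": {"deltas": [[0, -3, 0, 0, 0, 0, 0], [0, -6, 0, 0, 0, 0, 0], [0, -8, 0, 0, 0, 0, 0], [0, -9, 0, 0, 0, 0, 0]]}}

```text
t: 11.6
eef_pos: [482.8, 261.2, 154.9]
eef_rot: [-0.238, 3.133, 0.001]
contact_force: [-0.8, 2.9, 0.1]
finger_gap: -0.0
```

{"fn": "move_arm", "kwargs": {"deltas": [[0, -1, 0, 0, 0, 0, 0], [0, -2, 0, 0, 0, 0, 0], [0, -3, 0, 0, 0, 0, 0]]}}

```text
t: 11.9
eef_pos: [482.9, 260.3, 154.9]
eef_rot: [-0.238, 3.132, 0.007]
contact_force: [-2.0, 12.0, -0.8]
finger_gap: -0.1
```

{"fn": "move_arm", "kwargs": {"deltas": [[0, 8, 0, 0, 0, 0, 0], [0, 25, 0, 0, 0, 0, 0], [0, 40, -20, 0, 0, 0, 0], [0, 50, -60, 0, 0, 0, 0], [0, 50, -100, 0, 0, 0, 0]]}}

```text
t: 12.4
eef_pos: [474.7, 308.5, 255.0]
eef_rot: [0.241, -3.13, 0.002]
contact_force: [0.8, -0.5, -0.6]
finger_gap: 0.4
```

```bash
python3 - <<'E'
from fit import *
st(); w=save('wrist','w8');im=save('side','s8')
tip('wrist','pin_head','pin_tip','guide_end','hasp_tongue','lid_press'); tip('side','pin_tip','pin_head','guide_end','vial')
a=cv2.resize(im[190:290,190:310],(480,400));b=cv2.resize(w[180:384,0:330] if 0 else w[60:330,:300],(320,288))
cv2.imwrite('pics/c8.png',np.hstack([a,cv2.copyMakeBorder(b,0,112,0,0,0)])[:,:,::-1])
E
```

```text
t 12.4 pos [474.7 308.5 255. ] rot [ 2.41e-01 -3.13e+00  2.00e-03] F [ 0.8 -0.5 -0.6] gap 0.36622293284000534 q [ 0.44  0.12  1.73 -0.    1.29 -1.29]
wrist pin_head [([478.2, 249.3, 85.8], 0.97)]
wrist pin_tip [([499.7, 155.4, 87.1], 0.65)]
wrist guide_end [([483.8, 236.3, 86.6], 0.86)]
wrist hasp_tongue [([464.5, 170.1, 83.7], 0.92)]
wrist lid_press [([529.6, 277.2, 72.9], 0.92)]
side pin_tip []
side pin_head [([483.2, 243.3, 81.1], 0.64)]
side guide_end [([486.8, 237.3, 87.6], 0.64), ([480.5, 247.1, 82.0], 0.46)]
side vial [([696.5, 202.0, 4.5], 0.65), ([483.6, 246.0, 84.1], 0.48)]
```

View pics/c8.png

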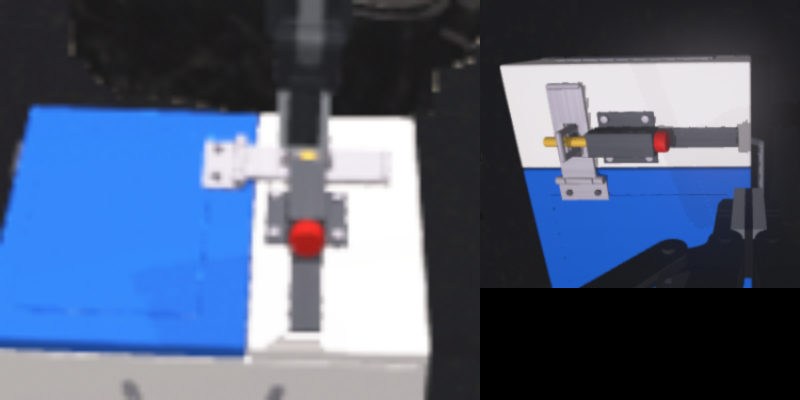

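The head sits against its guide, with the tip through the staple and past it (545,142 in the right half). The hasp is flat and the lid shut.

```bash
python3 -c "
from h import *
arm.job_done()"
```

```text
the job is handed in; nothing more can be done
```

The chest is locked for transport: the lid is shut, the hasp is flat over the staple and the pin is pushed home. I handed the job in at about 13 s on the robot's clock; no verdict comes back, so the points below are my own checks.

- **Lid:** I pressed it down with shut fingers until it stopped at about 11 N. The networks then put lid_press at about z = 73–75 mm, which matches a shut lid.
- **Hasp:** I swung it over from behind and pressed it flat, with about 11 N at the stop. The last picture shows it flat with the staple through its slot.
- **Pin:** I pushed it until the force rose to 12 N. The last picture shows the head against its guide. The networks put the tip at about 18 mm past the staple.
- **Bystanders:** The robot worked only over the chest and away from all three. The side camera still finds the vial behind the chest, though I have no starting position to compare it with. I did not re-measure the petri dish or the timer at the end.
- **Hand:** It was clear of everything, with the force reading near zero.

**Disagreements:** The networks differed by 2–5 mm on the staple and the pin head between cameras. The side view could not see the pin tip, so its position comes from the wrist camera alone.

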